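# Seat the ceramic reference disc in its nest and close the keeper

### The arm

A 6-joint arm with a two-finger parallel gripper is mounted at the origin on the work surface. World frame = base frame: x ahead of the robot, y to its left, z up, the work surface at z = 0. Lengths are in mm, angles in rad, forces in N, time in s.
With the tool pointing down it reaches from about 350 to 875 mm from the base axis. Payload 4.2 kg.
Tool frame: the origin (TCP) lies at the very end of the fingers, on their centre line; the grasp point (between the pads) lies 19 mm behind it (arm.pinch_z is the distance from the TCP to the grasp point, in mm); x points along the fingers, y is the direction in which the jaws open and shut, and the axes are right-handed (so a half turn about x gives the same grasp; the last joint's range is limited). The gripper opens to 85 mm and grips with 20 to 120 N. Pads are 22 mm wide; open, the fingers measure 114 mm over their backs; the gripper's body (76 mm by 85 mm) begins 54 mm behind the grasp point. The pads swing forward as they close: fully open they stand 13 mm farther back than shut.
Start: joints at [1.524, 0.385, 0.008, 0, -1.194, -0.259], TCP at [188.128, 595.993, 231.312] pointing down, gripper open.
Joint ranges: [-3.14, 3.14], [-1.21, 2.06], [-1.07, 1.41], [-3.16, 2.05], [-2.99, -0.16], [-3.1, 3.1]. Speed limits (rad/s): [2.79, 2.79, 3.14, 3.14, 3.14, 3.14].

### API

Orientations are given as a unit quaternion [x, y, z, w].
In Python, from bench import arm gives the robot as it stands.
- The arm moves only by the tool drive_tool, never from a script. Its argument "motion" is a list of rows, each a list of 4 numbers: the shift along the tool's x, y, z in mm, then the turn about the tool's x in degrees. In form: [[dx, dy, dz, spin], ...]. A call has 1 to 10 rows; each row shifts and turns the commanded pose from where the row before left it, along the tool's axes as they then stand; what a row does not reach is not made up. A row lasts 1/12 s, in which the tool goes at most 41.7 mm and 7.16 degrees, less where a joint would pass 70% of its speed; a pose out of reach is approached as far as the arm can. A call with a gripper value outside its range is refused whole. "grip" is the finger opening in mm, from 0 to 85.4, set as the call begins (left out, the last holds). The fingers move at their own pace and stop on an object; the grip force is fixed at half the most. Time passes only in rows, so rows that do not move let the fingers close. It gives the time, the measured TCP pose, the force and the opening at its end, in the units of the state.
- arm.read_state(): the state, without advancing time (a new reading comes with each control period).
- arm.get_image(name): name is "scene" or "top"; returns the picture (384x512x3 uint8, red, green, blue); there is no depth.
- arm.calibration(name): a dict with "K" (3x3 intrinsics, pixels), "eye" and "attitude" of the camera in the world. Camera axes: x right, y up, looking along -z (the intrinsics and any distortion apply to the point x, -y, -z); pixel columns grow to the right and rows downward; lengths in mm; the calibration is good to about 2 mm. A picture is of the moment at which its call begins. calibration takes no time and is no camera call.
- arm.job_done(): hands the job in, once; it reports no verdict.
The state is a dict: "clock": time; "joints": joint angles; "joint_vel": joint speeds; "joint_efforts": joint torques, N m; "position": TCP position; "ee_rot": TCP orientation; "contact_force": force on the tool from outside, world axes, zero at the start; "wrist_torque": the same for the moment, N m; "gripper_width": finger opening in mm.
Only numpy, scipy, OpenCV 4.12 (cv2) and the standard library are available. Lean on these libraries where they do the work, as an engineer would, in place of code of your own. Each camera call takes 0.05 s, during which the arm holds its last target. There are 200 camera calls.

### The job

On the measuring machine's table, gently nudge the loose white disc across the top of the dark nest plate with the fingertips until it drops into the round recess and lies flat on its floor; slide it only, never pinch, lift or carry it. Then push the red keeper arm round to its stop, so that it lies over the seated disc. Leave the relief, the ring gauge and the jar where they are.

Things in the scene. Friction and masses are not known exactly. Their poses are not given: they have to be found in the camera images.
- nest: Fixed dark plate, 140 (its x) by 220 (its y) by 20 mm thick, flat on the table; origin at the centre of its underside, z up. The disc starts on the negative-y half of its top face, which has no border. Round recess, 54 mm across, 8 mm deep, brass-coloured floor, centred at (0, 30) mm. Post of the red keeper, 16 mm across, at (0, 83) mm.
- recess (a point): Centre of the recess floor, 12 mm above the table (8 mm below the plate's top face).
- disc_center (a point): Centre of the loose white ceramic disc, 50 mm across, 14 mm thick, about 0.11 kg, lying flat on the plate. The centre is 27 mm above the table on the plate, 19 mm when seated in the recess, where it stands 6 mm proud of the plate. It has 2 mm of play all round in the recess and drops in by itself when pushed nearly over it.
- keeper (a joint): Angle of the red keeper arm (rad). 0: closed at its stop, pointing from hinge along the nest's -y over the recess; grows anticlockwise from above (1.57: along the nest's +x; at most 1.95). Starts at 1.2 to 1.8, moves with about 1 N at the pin, stays where left. Arm 14 mm wide, 6 thick, underside 10 mm above the plate: it clears a seated disc, not one on the plate.
- keeper_hinge (a point): Point on the keeper's hinge axis, 49 mm above the table (same height as keeper_pin).
- keeper_pin (a point): Middle of the upright red pin at the keeper's free end, 53 mm from the hinge axis: 10 mm across, standing 26 mm above the arm's upper face, from 36 to 62 mm above the table; this point is 49 mm above the table. Push it sideways to swing the arm.
- relief: Bystander: terracotta corner relief, two upright panels at right angles, about 95 by 95 mm and 90 mm tall, standing on a blue mat 3 mm thick; origin at the centre of its underside.
- ring_gauge: Bystander: loose steel ring lying flat, 68 mm across, 40 mm bore, 22 mm high; origin at the centre of its underside.
- stylus_jar: Bystander: small clear jar with a black cap, 44 mm across, 70 mm tall; origin at the centre of its underside.
Not all that is in view belongs to the job. Of the things shaped like the part that bears disc_center, the white one is meant.

How it is judged:
By the outcome, as a careful person would: the job done as asked, in the order asked, and still so for the second after the job is handed in, with the robot touching nothing.
It also fails if it takes over 51 s, if anything falls off the work surface, if the arm or the gripper's body presses on something with over 40 N, if the wrist force passes 120 N, or if a joint passes its speed limit or range.

## Working session

There is one attempt and no reset: what is moved stays moved. The work goes in short steps, Python scripts to look and compute and a tool call to move; the robot and the scene stay as the last step left them, time stands still between calls to the robot, and variables do not carry over. Pictures are saved under pics/ and viewed, about 8 in all and at most 12, crops included, and the job is handed in when it is done.

Besides the shell and the picture viewer there is one more tool, called after "Call:" as a command line: name --pt "numbers of a row" for each row, then --argument value for the rest. drive_tool: Moves the arm, as the interface text tells. Its arguments: {"type":"object","properties":{"motion":{"type":"array"},"grip":{"type":"number"}},"required":["motion"]}

```bash
mkdir -p pics; ls; python3 - <<'E'
from bench import arm
import cv2,json
for n in("scene","top"):
    im=arm.get_image(n)[:,:,::-1]
    cv2.imwrite(f"pics/{n}0.png",cv2.resize(im,None,fx=1.5,fy=1.5,interpolation=cv2.INTER_CUBIC))
    print(n,arm.calibration(n))
print(arm.read_state())
E
```

```text
pics
scene {'K': array([[370.99365646,   0.        , 262.14400424],
       [  0.        , 370.99365646, 190.33584245],
       [  0.        ,   0.        ,   1.        ]]), 'eye': array([1471.14997427, -582.25631272,  782.089837  ]), 'attitude': array([0.41790427, 0.23359039, 0.44515931, 0.75671972])}
top {'K': array([[419.32638188,   0.        , 258.13947031],
       [  0.        , 419.32638188, 189.77766541],
       [  0.        ,   0.        ,   1.        ]]), 'eye': array([ 373.9163929 ,  -36.44805952, 1235.57862677]), 'attitude': array([ 0.0437238 , -0.03089695, -0.70178697,  0.71037219])}
{'clock': 0.1, 'joints': array([ 1.52360806e+00,  3.85487740e-01,  6.77387415e-03, -4.21076115e-04,
       -1.19397734e+00, -2.58639163e-01]), 'joint_vel': array([ 0.00148532, -0.0032776 ,  0.00212913,  0.00237569,  0.00015031,
        0.0004839 ]), 'joint_efforts': array([-1.85872468e-04, -3.93317556e+01,  1.88930082e+01,  4.19792667e+00,
       -2.58356100e-03,  3.65381922e-06]), 'position': array([187.98413825, 595.52691594, 230.33260192]), 'ee_rot': array([-0.69878028,  0.10844046,  0.69891409,  0.10707886]), 'contact_force': array([ 0.08986246, -0.06408005, -1.0366395 ]), 'wrist_torque': array([ 0.01205638,  0.04818288, -0.00445762]), 'gripper_width': 85.39830879505944}
```

View pics/top0.png

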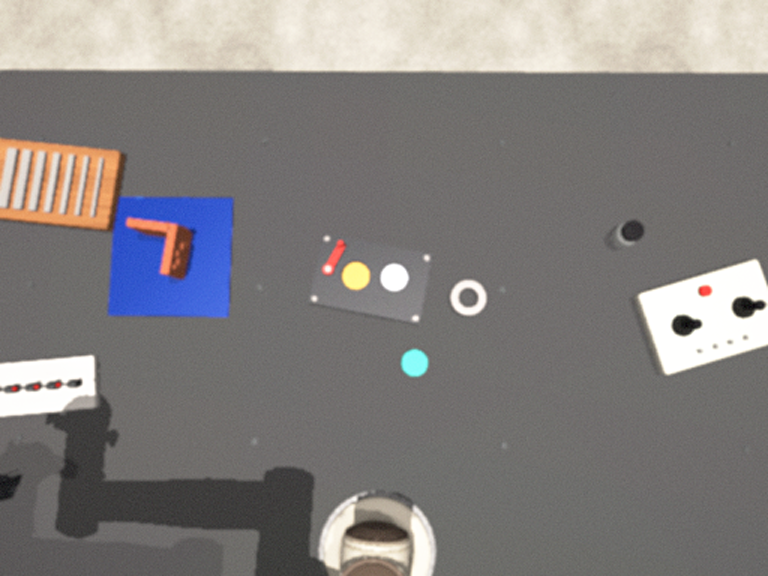

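View pics/scene0.png

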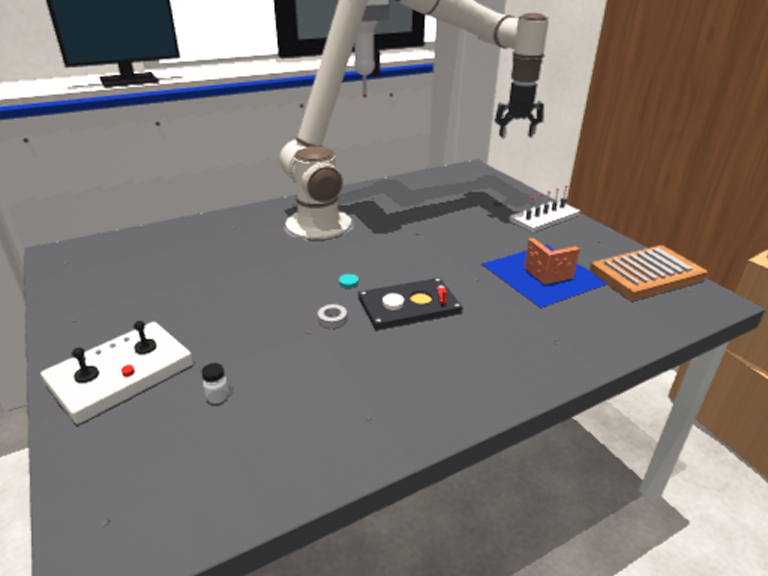

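The top view shows the nest around (372,280). The disc candidates are the white disc on the plate at (394,277) and the teal one on the table at (414,362). The white one fits the description: white, and on the negative-y half of the plate. The recess is at (356,276), the keeper hinge at about (328,268) with its pin at about (341,245), and the ring at (468,297). I'll confirm in an enlarged crop.

```bash
cat > h.py <<'E'
from bench import arm
import cv2, numpy as np
from scipy.spatial.transform import Rotation as R
def ray(n,uv,z):
    c=arm.calibration(n);K=c["K"];M=R.from_quat(c["attitude"]).as_matrix()
    d=M@np.array([(uv[0]-K[0,2])/K[0,0],-(uv[1]-K[1,2])/K[1,1],-1]);e=c["eye"]
    return e+d*(z-e[2])/d[2]
def crop(n,x,y,w,h,s,f):
    im=arm.get_image(n)[:,:,::-1]
    cv2.imwrite(f,cv2.resize(im[y:y+h,x:x+w],None,fx=s,fy=s,interpolation=cv2.INTER_CUBIC)); return im
def cen(im,mask):
    n,l,s,c=cv2.connectedComponentsWithStats(mask.astype(np.uint8))
    return [(s[i,4],c[i].round(2)) for i in range(1,n) if s[i,4]>15]
E
python3 - <<'E'
from h import *
im=crop("top",195,145,140,105,5.7,"pics/c1.png").astype(int)
s=im[150:220,200:300]; b,g,r=s[...,0],s[...,1],s[...,2]
o=np.array([200,150])
for nm,m,z in (("white",(b>190)&(g>190)&(r>190),34),("gold",(r>180)&(b<120)&(g>120),12),("red",(r>150)&(g<90),36)):
    for a,c in cen(s,m): print(nm,a,c+o,ray("top",c+o,z).round(1))
E
```

```text
white 273 [262.42 184.56] [516.4 -25.9  34. ]
gold 30 [234.37 178.1 ] [537.3  57.1  12. ]
red 18 [227.39 163.78] [575.7  76.4  36. ]
```

View pics/c1.png

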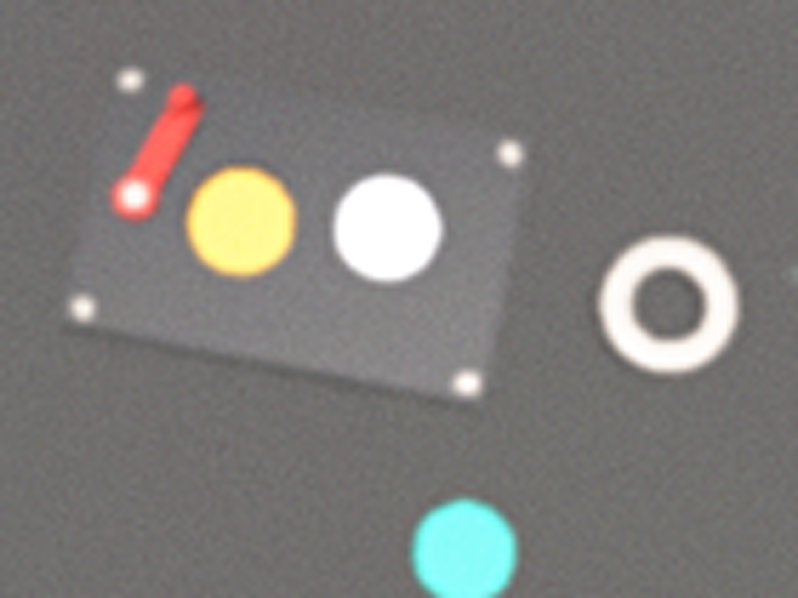

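The crop confirms the white disc at (387,227) on the plate, next to the gold recess at (241,221). The corner screws are at (130,79), (511,153), (467,383) and (83,308). The hinge is at (134,195), the pin at about (184,98) and the ring at (669,304).

```bash
python3 - <<'E'
from h import *
P=lambda x,y,z: ray("top",((x+.5)/5.7-.5+195,(y+.5)/5.7-.5+145),z)
sc=[P(*q,20) for q in((130,79),(511,153),(467,383),(83,308))]
c=sum(sc)/4; print("centre",c.round(1),[np.linalg.norm(sc[i]-sc[(i+1)%4]).round(1) for i in range(4)])
ey=(sc[0]+sc[3]-sc[1]-sc[2])[:2]; ey/=np.linalg.norm(ey); ex=np.array([ey[1],-ey[0]])
print("ey",ey,"yaw ex",np.degrees(np.arctan2(ex[1],ex[0])))
print("recess pred",c[:2]+30*ey,"hinge pred",c[:2]+83*ey)
for n,q in dict(recess=(241,221,15),disc=(387,227,34),hinge=(134,195,42),pin=(184,98,62),ring=(669,304,22)).items():
    p=P(*q)[:2]; d=p-c[:2]; print(n,p.round(1),"nest",(d@ex).round(1),(d@ey).round(1))
s=arm.read_state(); print(R.from_quat(s["ee_rot"]).as_matrix().round(3))
E
```

```text
centre [516.4  20.   20. ] [np.float64(200.2), np.float64(120.3), np.float64(199.8), np.float64(120.8)]
ey [0.18130685 0.98342657] yaw ex -10.44588944242184
recess pred [521.85397734  49.4605542 ] hinge pred [531.46324045 101.5821626 ]
recess [521.4  49.3] nest -0.4 29.7
disc [516.8 -26.1] nest 8.8 -45.2
hinge [530.7 101.6] nest -0.7 82.9
pin [577.1  75.5] nest 49.6 65.6
ring [ 480.4 -169.9] nest -1.0 -193.2
[[-0.    -0.301 -0.954]
 [-0.002 -0.954  0.301]
 [-1.     0.002 -0.   ]]
```

Measurements check out: screws 200 × 120 mm apart, hinge at nest (−0.7, 82.9), recess at (−0.4, 29.7). The keeper angle is about 1.24 rad and the disc is 75.7 mm from the recess. I'll push with the two slightly opened fingertips as a cradle, the jaw axis across the push direction.

Call:
drive_tool --pt "0 27.3 -25.7 0" --pt "0 27.3 -25.7 0" --pt "0 27.3 -25.7 0" --pt "0 27.3 -25.7 0" --pt "0 27.3 -25.7 0" --pt "0 27.3 -25.7 0" --pt "0 27.3 -25.7 0" --pt "0 27.3 -25.7 0" --pt "0 27.3 -25.7 0" --pt "0 27.3 -25.7 0" --grip 30

```text
clock: 0.98
position: [351.2, 256.4, 231.3]
ee_rot: [-0.699, 0.107, 0.699, 0.108]
contact_force: [1.1, 0.5, -0.2]
gripper_width: 29.8
```

Call:
drive_tool --pt "0 27.3 -25.7 0" --pt "0 27.3 -25.7 0" --pt "0 27.3 -25.7 0" --pt "0 27.3 -25.7 0" --pt "0 27.3 -25.7 0" --pt "0 27.3 -25.7 0" --pt "0 27.3 -25.7 0" --pt "0 27.3 -25.7 0" --pt "0 27.3 -25.7 0" --pt "0 27.3 -25.7 0"

```text
clock: 1.82
position: [514.2, -81.3, 231.2]
ee_rot: [-0.699, 0.108, 0.699, 0.108]
contact_force: [1.2, 0.2, -0.0]
gripper_width: 29.7
```

Call:
drive_tool --pt "0 0 0 7" --pt "0 0 0 7" --pt "0 0 0 7" --pt "0 0 0 7" --pt "0 0 0 7" --pt "0 0 0 7" --pt "0 0 0 7" --pt "0 0 0 7" --pt "0 0 0 7" --pt "0 0 0 7"

```text
clock: 2.65
position: [513.6, -79.4, 231.0]
ee_rot: [-0.509, 0.491, 0.509, 0.49]
contact_force: [-0.6, -0.3, 0.3]
gripper_width: 30.1
```

Call:
drive_tool --pt "0 0 0 6.3" --pt "30 0 0 0" --pt "30 0 0 0" --pt "30 0 0 0" --pt "0 0 0 0" --pt "0 0 0 0"

```text
clock: 3.15
position: [513.1, -79.7, 140.4]
ee_rot: [-0.482, 0.518, 0.484, 0.515]
contact_force: [0.4, 0.9, 1.1]
gripper_width: 30.1
```

```bash
python3 - <<'E'
from h import *
s=arm.read_state();M=R.from_quat(s["ee_rot"]).as_matrix();print(s["position"],s["gripper_width"],s["joints"].round(2),s["clock"]);print(M.round(3))
u=np.array([5.1,75.5])/75.67
t=np.array([516.8,-26.1])-u*45
d=np.append(t,50)-s["position"];print("to approach",M.T@d, "u in tool",M.T@np.append(u,0))
E
```

```text
[513.10216921 -79.6874658  140.39274706] 30.08855109095601 [ 0.16  0.3  -0.38  0.   -0.9  -0.23] 3.15
[[-0.004 -0.998  0.066]
 [-0.001  0.066  0.998]
 [-1.     0.004 -0.001]]
to approach [90.3806182  -0.42377256  8.82871666] u in tool [-0.00127823 -0.00103777  1.00002581]
```

Call:
drive_tool --pt "25 0 0 0" --pt "25 0 0 0" --pt "25 0 0 0" --pt "20 0 0 0" --pt "10 0 0 0" --pt "6 0 0 0" --pt "4 0 0 0" --pt "0 0 0 0" --pt "0 0 0 0"

```text
clock: 3.9
position: [515.0, -79.3, 27.5]
ee_rot: [-0.484, 0.516, 0.483, 0.517]
contact_force: [0.0, 0.1, 0.5]
gripper_width: 29.8
```

```bash
python3 - <<'E'
from h import *
s=arm.read_state();print(s["position"],s["contact_force"])
im=crop("scene",200,165,140,70,5.7,"pics/c2.png")
E
```

```text
[514.97813301 -79.32542976  27.50760995] [4.55434937e-04 1.44838115e-01 4.73011394e-01]
```

View pics/c2.png

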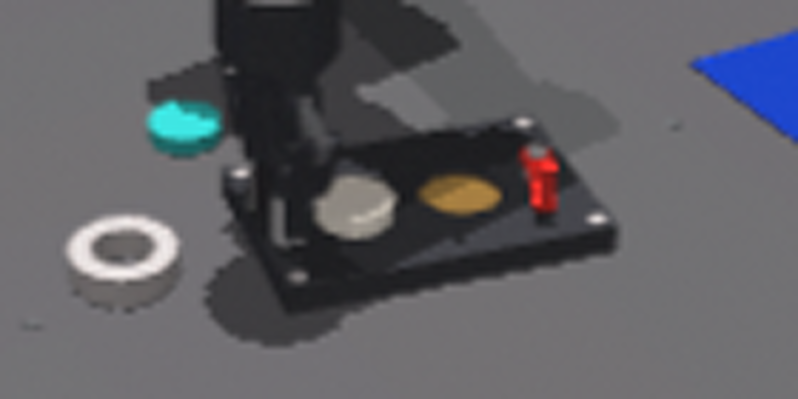

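The view shows the fingertips just above the plate behind the disc at (355,205) with a clear gap, and the recess at (460,193). Next is a slow push.

Call:
drive_tool --pt "2 1.5 0 0" --pt "0 0 5 0" --pt "0 0 5 0" --pt "0 0 5 0" --pt "0 0 5 0" --pt "0 0 5 0" --pt "0 0 5 0" --pt "0 0 5 0" --pt "0 0 5 0" --pt "0 0 5 0"

```text
clock: 4.78
position: [515.4, -34.0, 24.3]
ee_rot: [-0.483, 0.516, 0.483, 0.516]
contact_force: [-0.9, -1.1, 0.2]
gripper_width: 30.2
```

Call:
drive_tool --pt "0 0 5 0" --pt "0 0 5 0" --pt "0 0 5 0" --pt "0 0 5 0" --pt "0 0 4 0" --pt "0 0 3 0" --pt "0 0 2 0" --pt "0 0 0 0"

```text
clock: 5.45
position: [517.4, -5.0, 24.3]
ee_rot: [-0.483, 0.516, 0.483, 0.516]
contact_force: [0.3, 1.0, 0.0]
gripper_width: 30.5
```

```bash
python3 - <<'E'
from h import *
s=arm.read_state();print(s["position"],s["contact_force"])
im=crop("top",205,145,100,75,8,"pics/c3.png")
E
```

```text
[517.40885506  -5.03432043  24.3053746 ] [0.2581691  1.03384013 0.01977722]
```

View pics/c3.png

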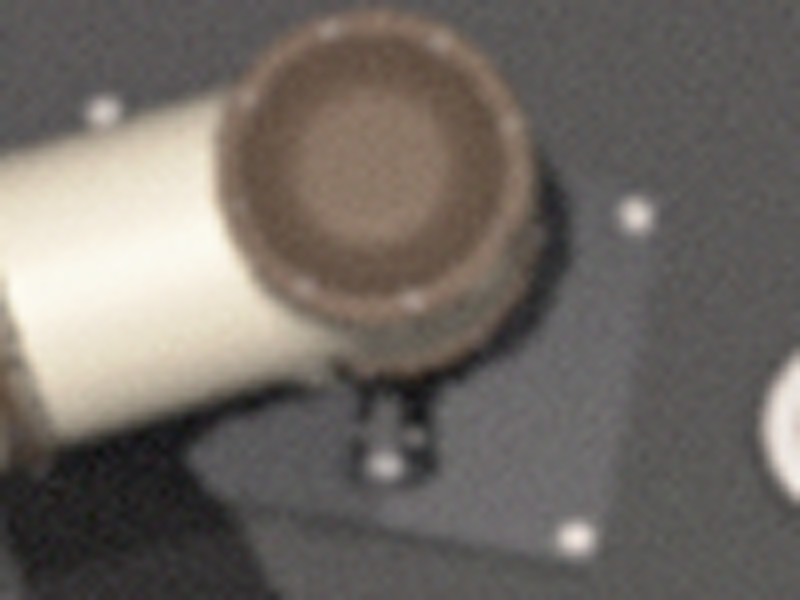

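The wrist hides the disc in the top view, so I'll use the scene camera from here. The TCP is within 1 mm of the push line, so I'll push on towards the recess.

Call:
drive_tool --pt "0 0 4 0" --pt "0 0 4 0" --pt "0 0 4 0" --pt "0 0 3 0" --pt "0 0 3 0" --pt "0 0 2 0" --pt "0 0 0 0"

```text
clock: 6.08
position: [518.8, 15.0, 24.3]
ee_rot: [-0.483, 0.516, 0.483, 0.516]
contact_force: [0.2, -0.5, -0.8]
gripper_width: 29.8
```

```bash
python3 - <<'E'
from h import *
s=arm.read_state();print(s["position"],s["contact_force"])
im=crop("scene",225,165,100,60,8,"pics/c4.png")
E
```

```text
[518.8207259   15.04995467  24.26320196] [ 0.21113445 -0.52371978 -0.75451845]
```

View pics/c4.png

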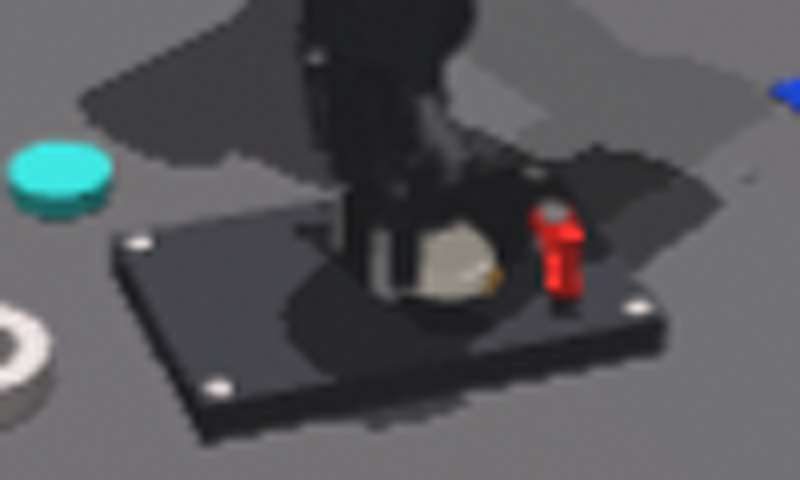

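The disc is at (455,262) and a sliver of gold still shows at (495,275), so it needs a few more millimetres.

Call:
drive_tool --pt "0 0 2 0" --pt "0 0 2 0" --pt "0 0 1 0" --pt "0 0 0 0" --pt "0 0 0 0"

```text
clock: 6.55
position: [519.1, 19.6, 24.3]
ee_rot: [-0.483, 0.516, 0.483, 0.516]
contact_force: [0.3, -0.8, 0.0]
gripper_width: 30.1
```

```bash
python3 - <<'E'
from h import *
s=arm.read_state();print(s["position"],s["contact_force"])
im=crop("scene",225,165,100,60,8,"pics/c5.png")
E
```

```text
[519.06402317  19.56795141  24.30318043] [ 3.03990583e-01 -7.98359251e-01  1.08477474e-04]
```

View pics/c5.png

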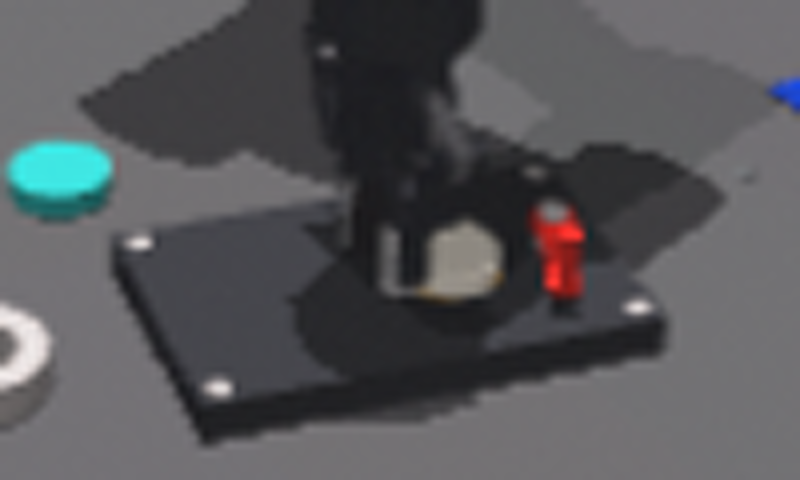

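A gold edge still shows at (430,293), so I can't tell yet whether the disc has dropped. I'll compare the disc's outline with projected seated and unseated models.

```bash
cat >> h.py <<'E'
def proj(n,P):
    c=arm.calibration(n);M=R.from_quat(c["attitude"]).as_matrix()
    q=(np.atleast_2d(P)-c["eye"])@M; K=c["K"]
    return np.c_[K[0,2]+K[0,0]*q[:,0]/-q[:,2],K[1,2]-K[1,1]*q[:,1]/-q[:,2]]
def fit(x,y,zc):
    a=np.linspace(0,2*np.pi,60)
    P=np.vstack([np.c_[x+25*np.cos(a),y+25*np.sin(a),0*a+zc+s] for s in(-7,7)])
    q=proj("scene",P); return (q.min(0).round(1),q.max(0).round(1))
E
python3 - <<'E'
from h import *
im=cv2.imread("pics/c5.png").astype(int)
m=(im.min(2)>115)&(im.max(2)<225); m[:, :405]=0; m[:,520:]=0; m[:215]=0; m[310:]=0
for a,c in cen(im,m): print(a,c)
ys,xs=np.nonzero(m); print("disc extents orig px x",xs.min()/8+225,xs.max()/8+225,"y",ys.min()/8+165,ys.max()/8+165)
for z in (19,27):
  for p in((521.9,49.4),(521.6,45.4)): print(z,p,fit(*p,z))
# nest screw reference offset
for s in ((60,100),(60,-100)):
    ey=np.array([.1813,.9834]);ex=np.array([ey[1],-ey[0]])
    p=np.array([516.4,20])+s[0]*ex+s[1]*ey; print(s,(proj("scene",[*p,20])[0]-[225,165])*8)
E
```

```text
3372 [462.38 261.94]
disc extents orig px x 278.75 286.875 y 193.375 201.625
19 (521.9, 49.4) (array([273. , 192.2]), array([286.7, 202.9]))
19 (521.6, 45.4) (array([272. , 192.4]), array([285.7, 203.2]))
27 (521.9, 49.4) (array([273.1, 190.4]), array([286.8, 201.1]))
27 (521.6, 45.4) (array([272.1, 190.7]), array([285.9, 201.4]))
(60, 100) [631.44612165 302.4445505 ]
(60, -100) [210.20703137 382.35898101]
```

The outline height (8.2 px) matches seated (8.8 px) rather than on the plate (10.7 px). I'll back off along the push line, rise, and check with both views.

Call:
drive_tool --pt "0 0 -5 0" --pt "0 0 -10 0" --pt "0 0 -15 0" --pt "-20 0 -15 0" --pt "-30 0 0 0" --pt "-30 0 0 0" --pt "-30 0 -30 0" --pt "0 0 -35 0" --pt "0 0 -35 0" --pt "0 0 0 0" --grip 40

```text
clock: 7.43
position: [508.3, -129.3, 134.4]
ee_rot: [-0.482, 0.518, 0.481, 0.518]
contact_force: [0.7, 1.3, -1.1]
gripper_width: 39.9
```

```bash
python3 - <<'E'
from h import *
a=arm.get_image("top")[:,:,::-1];b=arm.get_image("scene")[:,:,::-1]
z=lambda i,x,y,w,h,s:cv2.resize(i[y:y+h,x:x+w],None,fx=s,fy=s,interpolation=cv2.INTER_CUBIC)
cv2.imwrite("pics/c6.png",np.hstack([z(a,205,145,66,66,6),z(b,245,165,66,66,6)]))
c=a[140:220,200:300].astype(int); m=(c.min(2)>185)
for n,q in cen(c,m):
    q=q+[200,140]; print(n,q,ray("top",q,26),ray("top",q,34))
c=b[180:215,255:300].astype(int); m=(c.min(2)>110)&(np.ptp(c,axis=2)<50)
for n,q in cen(c,m): print("scene",n,q+[255,180])
print(arm.read_state()["position"],fit(521.9,49.4,19))
E
```

```text
2851 [227.81 180.44] [528.3260834   75.04616736  26.        ] [527.30483724  74.30875865  34.        ]
1257 [278.41 166.57] [570.68625391 -71.85356806  26.        ] [569.38484294 -71.61940051  34.        ]
scene 101 [280.07 197.  ]
[ 508.54753347 -126.52398301  133.73124409] (array([273. , 192.2]), array([286.7, 202.9]))
```

View pics/c6.png

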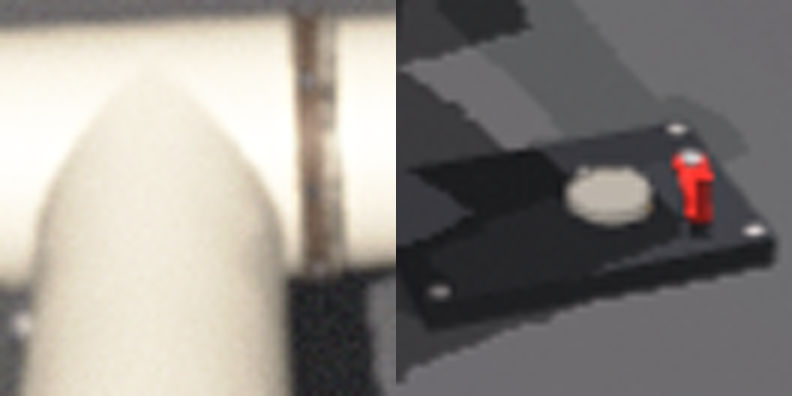

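Seated: the scene inset shows a low disc with a thin rim and no gold around (610,195). The centroid row of 197.0 matches the seated prediction of 196.9. Now the keeper: turn the tool −29° so the pad faces halfway along the pin's arc, and go above the pin.

Call:
drive_tool --pt "0 0 0 -5.8" --pt "0 0 0 -5.8" --pt "0 0 0 -5.8" --pt "0 0 0 -5.8" --pt "0 0 0 -5.8" --pt "0 -28 29 0" --pt "0 -28 29 0" --pt "0 -28 29 0" --pt "0 -28 29 0" --pt "0 -28 29 0"

```text
clock: 8.37
position: [574.3, 68.6, 133.6]
ee_rot: [-0.597, 0.379, 0.597, 0.378]
contact_force: [0.4, -0.6, -0.8]
gripper_width: 40.1
```

Call:
drive_tool --pt "0 -7 8 0" --pt "0 0 0 0" --pt "0 0 0 0"

```text
clock: 8.62
position: [576.7, 77.2, 133.1]
ee_rot: [-0.597, 0.379, 0.598, 0.378]
contact_force: [-0.1, 0.1, 0.1]
gripper_width: 40.0
```

```bash
python3 - <<'E'
from h import *
s=arm.read_state();M=R.from_quat(s["ee_rot"]).as_matrix();p=s["position"];print(p,s["clock"]);print(M.round(3))
ey=np.array([.1813,.9834]);ex=np.array([ey[1],-ey[0]]);c=np.array([516.4,20])
print("above pin",(M.T@(np.array([577.1,75.5,42])-p)).round(1))
h=c+83*ey; last=None
for th in np.r_[np.linspace(1.24,0,8),-.1]:
    w=np.append(h+53*(np.sin(th)*ex-np.cos(th)*ey),42)
    if last is not None: print(th.round(2),(M.T@(w-last)).round(1))
    last=w
E
```

```text
[576.65909538  77.17573624 133.11185427] 8.6167
[[-0.002 -0.904 -0.427]
 [-0.    -0.427  0.904]
 [-1.     0.002  0.   ]]
above pin [91.1  0.2 -1.7]
1.06 [ 0.   8.1 -4.7]
0.89 [ 0.   8.8 -3.2]
0.71 [ 0.   9.2 -1.6]
0.53 [0.  9.4 0. ]
0.35 [0.  9.2 1.7]
0.18 [0.  8.8 3.3]
0.0 [0.  8.1 4.8]
-0.1 [0.  4.1 3.3]
```

Call:
drive_tool --pt "20 0 -1.5 0" --pt "25 0 0 0" --pt "20 0 0 0" --pt "12 0 0 0" --pt "8 0 0 0" --pt "6 0 0 0" --pt "0 0 0 0" --pt "0 0 0 0"

```text
clock: 9.28
position: [578.2, 74.5, 43.2]
ee_rot: [0.597, -0.379, -0.597, -0.379]
contact_force: [-0.6, -0.1, -0.5]
gripper_width: 40.1
```

Call:
drive_tool --pt "0 6 0 0" --pt "0 6 0 0" --pt "0 3 0 0" --pt "0 4 -2.3 0" --pt "0 4 -2.3 0" --pt "0 4.4 -1.6 0" --pt "0 4.4 -1.6 0" --pt "0 4.6 -0.8 0" --pt "0 4.6 -0.8 0" --pt "0 0 0 0"

```text
clock: 10.12
position: [543.1, 48.3, 42.5]
ee_rot: [-0.596, 0.38, 0.597, 0.379]
contact_force: [-0.6, 0.0, -0.4]
gripper_width: 40.2
```

```bash
python3 - <<'E'
from h import *
s=arm.read_state();print(s["position"],s["contact_force"],s["gripper_width"])
im=crop("scene",225,165,100,60,8,"pics/c7.png")
E
```

```text
[543.14535053  48.27301104  42.47294114] [-0.60797951  0.00369109 -0.35776544] 40.16864860406966
```

View pics/c7.png

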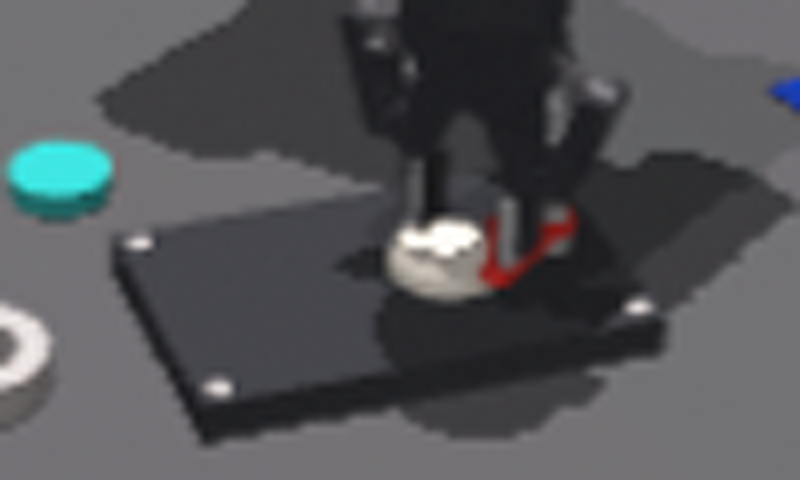

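The keeper is following, with its pin at (490,265) against the trailing pad and the disc undisturbed. I'll continue along the arc.

Call:
drive_tool --pt "0 4.7 0 0" --pt "0 4.7 0 0" --pt "0 4.6 0.8 0" --pt "0 4.6 0.8 0" --pt "0 4.4 1.6 0" --pt "0 4.4 1.6 0" --pt "0 4 2.3 0" --pt "0 4 2.3 0" --pt "0 0 0 0"

```text
clock: 10.92
position: [509.2, 42.9, 43.2]
ee_rot: [0.598, -0.378, -0.597, -0.379]
contact_force: [2.6, 0.3, -1.3]
gripper_width: 40.0
```

Call:
drive_tool --pt "0 1.5 0.8 0" --pt "0 1 0.5 0" --pt "0 0 0 0"

```text
clock: 11.17
position: [508.7, 43.5, 43.4]
ee_rot: [0.599, -0.377, -0.596, -0.38]
contact_force: [6.2, -0.5, -2.5]
gripper_width: 39.9
```

```bash
python3 - <<'E'
from h import *
s=arm.read_state();print(s["position"],s["contact_force"],s["gripper_width"])
im=crop("scene",225,165,100,60,8,"pics/c8.png")
E
```

```text
[508.74348648  43.53500756  43.41765106] [ 6.18538287 -0.52214786 -2.46885132] 39.88142651836826
```

View pics/c8.png

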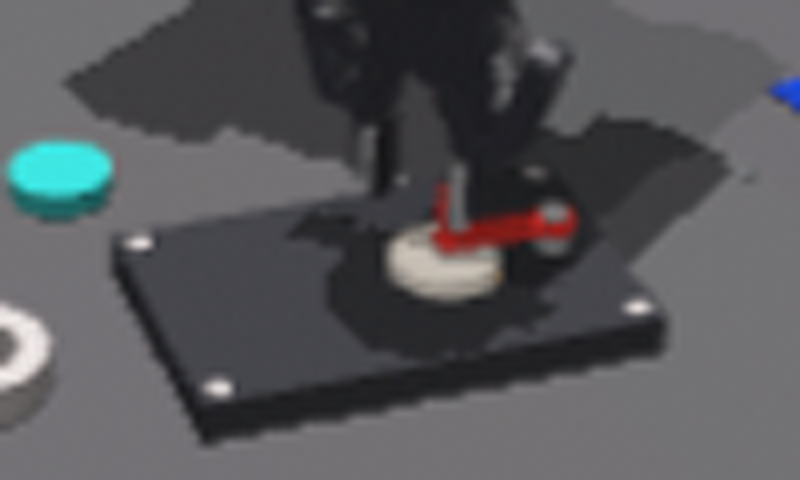

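The force rose from 2.6 to 6.2 N with no further motion, so the keeper is at its stop, lying over the disc. I'll centre the fingers off the pin, lift straight up and move clear for a top view.

Call:
drive_tool --pt "0 -6 0 0" --pt "0 -8 0 0" --pt "0 -3 0 0" --pt "0 0 0 0" --pt "-15 0 0 0" --pt "-25 0 0 0" --pt "-30 0 0 0" --pt "-35 0 0 0" --pt "-35 0 0 0" --pt "0 0 0 0"

```text
clock: 12.05
position: [525.0, 50.6, 190.0]
ee_rot: [0.601, -0.375, -0.594, -0.382]
contact_force: [1.0, 0.4, 1.0]
gripper_width: 40.1
```

Call:
drive_tool --pt "0 15 35 0" --pt "0 15 35 0" --pt "0 15 35 0" --pt "0 15 35 0" --pt "0 15 35 0" --pt "0 15 35 0" --pt "0 15 35 0" --pt "0 15 35 0" --pt "0 15 35 0" --pt "0 0 0 0"

```text
clock: 12.88
position: [261.6, 280.5, 182.9]
ee_rot: [-0.598, 0.376, 0.599, 0.377]
contact_force: [0.7, -0.3, -0.4]
gripper_width: 40.0
```

```bash
python3 - <<'E'
from h import *
a=arm.get_image("top")[:,:,::-1];b=arm.get_image("scene")[:,:,::-1]
z=lambda i,x,y,w,h,s:cv2.resize(i[y:y+h,x:x+w],None,fx=s,fy=s,interpolation=cv2.INTER_CUBIC)
cv2.imwrite("pics/c9.png",np.hstack([z(a,205,150,66,66,6),z(b,245,165,66,66,6)]))
for n,zz in ((a,0),):
    cv2.imwrite("pics/t9.png",a)
s=arm.read_state();print(s["position"],s["clock"],s["contact_force"])
E
```

```text
[263.79024499 277.87880447 182.53238364] 12.9833 [ 0.5906674   0.25478604 -0.23741488]
```

View pics/c9.png

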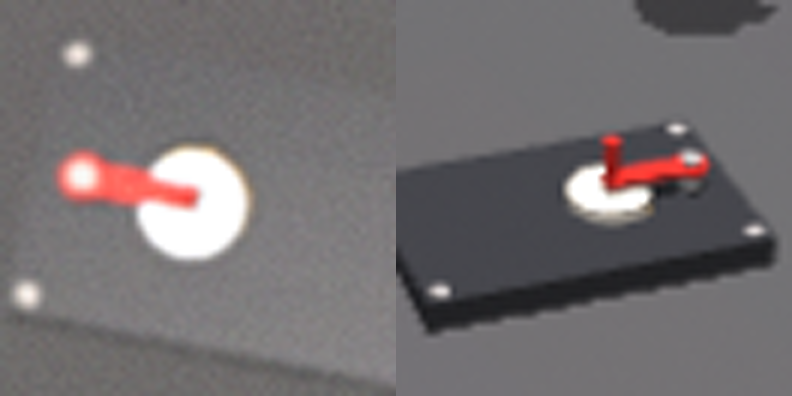

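The disc is seated at (192,204) with an even rim. The arm runs from the hinge at (82,175) to the pin at (190,197) over the disc. One last check of the angle and bystanders, then hand in.

```bash
python3 - <<'E'
from h import *
P=lambda x,y,z: ray("top",((x+.5)/6-.5+205,(y+.5)/6-.5+150),z)[:2]
v=P(190,197,62)-P(82,175,42); ey=np.array([.1813,.9834]);ex=np.array([ey[1],-ey[0]])
th=np.arctan2(v@ex,-v@ey); print("keeper",th,np.linalg.norm(v),"disc",P(192,204,26))
o=cv2.imread("pics/top0.png");o=cv2.resize(o,(512,384),interpolation=cv2.INTER_AREA).astype(int);n=cv2.imread("pics/t9.png").astype(int)
d=abs(o-n).max(2)
for k,(x,y) in dict(ring=(312,198),jar=(419,155),teal=(276,242),relief=(116,166)).items(): print(k,d[y-22:y+22,x-22:x+22].mean().round(1))
if abs(th)<.12: arm.job_done(); print("handed in",arm.read_state()["clock"])
E
```

```text
keeper -0.04774296038485773 54.89323870910259 disc [519.38936723  49.3038711 ]
ring 5.1
jar 4.9
teal 5.0
relief 5.9
the job is handed in; nothing more can be done
the job is handed in; nothing more can be done
```

The white disc is seated in the recess and the red keeper is closed over it at its stop. I handed the job in at about 13 s on the robot's clock, well inside the 51 s limit.

**How it was done:** I slid the disc across the plate with two slightly opened fingertips set behind it, without pinching or lifting. I then swept the keeper's pin round its arc until it would go no further.

**Last checks:**
- **Disc:** measured at (519.4, 49.3) mm against a recess centre of (521.9, 49.4), a 2.5 mm difference. That is slightly more than the 2 mm of play but within the calibration error. Its outline in the scene view matches a seated disc.
- **Keeper:** measured at −0.05 rad, which is zero within pixel error. The contact force rose to about 6 N against the stop.
- **Bystanders:** the before and after top views show no change at the ring gauge, the jar, the relief or the teal disc.
- **Robot:** clear of everything at hand-in.

One intermediate top view was blocked by the wrist and a second by the arm, so I judged the seating from the scene camera until the arm was clear. No other check failed or disagreed.

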